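# Pack the gypsum gift tray

## Task

Pack the wooden tray with the gift set: lay the gypsum bar in the long nest, the carved heart in the square nest, the round medallion in the large round nest and the tea light in the small round nest, each upright as it lies now and flat on the floor of its nest, between the guide strips. Leave the sanding block and the plain plaster blank where they are: they look similar but do not belong in the tray.

Things in the scene. Friction and masses are not known exactly. Their poses are not given: they have to be found in the camera images.
- bar_c (a point): Cream gypsum bar with a little carving on it, a 34 x 110 x 30 mm (x, y, z) block, lying flat on the table. Point: its centre, 15 mm above its underside; y along its length, z up.
- heart_c (a point): Cream carved gypsum heart, 52 x 58 x 16 mm (x, y, z), lying flat on the table. Its point looks to -x, its two lobes to +x; gripped along x (point against lobes, 52 mm) it does not slip out, its sides taper. Point: its centre, 8 mm above its underside; z up.
- medallion_c (a point): Cream round gypsum medallion, thin and flat, 68 mm across and 15 mm thick, with a rosette carved on top, lying flat. Point: its centre, 7.5 mm above its underside; z up.
- tealight_c (a point): Small round tea light in a bare metal cup, 38 mm across and 15 mm high, upright on the table. Point: its centre, 7.5 mm above its underside; z up.
- sanding_c (a point): Look-alike of the bar: brown sanding block, 54 x 98 x 28 mm (x, y, z), lying flat; it does not belong in the tray and stays where it is. Point: its centre, 14 mm above its underside; y along its length.
- blank_c (a point): Look-alike of the medallion: plain uncarved round plaster blank, smaller and thicker, 52 mm across and 30 mm high; it does not belong in the tray and stays where it is. Point: its centre, 15 mm above its underside.
- nest_bar_floor (a point): The long narrow nest, for the bar: four L-shaped corner strips with 52 mm (x) by 128 mm (y) between them. Strips 5 mm thick rise 6 mm above the floor, with finger gaps mid-side on all four sides. On one of four 104 x 148 mm (x, y) plywood inserts in a low wooden tray (232 x 320 mm, rim 14 mm above the table). Point: centre of the nest floor, 10 mm above the table; y along the tray's long side, z up.
- nest_heart_floor (a point): The square nest, for the heart: four L-shaped corner strips, legs 20 mm long, with 76 x 76 mm between them. Strips 5 mm thick rise 6 mm above the floor, with finger gaps mid-side on all four sides. On one of four 104 x 148 mm (x, y) plywood inserts in a low wooden tray (232 x 320 mm, rim 14 mm above the table). Point: centre of the nest floor, 10 mm above the table; y along the tray's long side, z up.
- nest_medallion_floor (a point): The large round nest, for the medallion: four curved strips on the diagonals, on a circle 86 mm across inside. Strips 5 mm thick rise 6 mm above the floor, with finger gaps mid-side on all four sides. On one of four 104 x 148 mm (x, y) plywood inserts in a low wooden tray (232 x 320 mm, rim 14 mm above the table). Point: centre of the nest floor, 10 mm above the table; y along the tray's long side, z up.
- nest_tealight_floor (a point): The small round nest, for the tea light: four curved strips on the diagonals, on a circle 58 mm across inside. Strips 5 mm thick rise 6 mm above the floor, with finger gaps mid-side on all four sides. On one of four 104 x 148 mm (x, y) plywood inserts in a low wooden tray (232 x 320 mm, rim 14 mm above the table). Point: centre of the nest floor, 10 mm above the table; y along the tray's long side, z up.
Mind the look-alikes: they are no part of the job. There is more than one size of the part that bears bar_c; the job needs the largest. What is shaped like the part that bears tealight_c but pink is not meant.

How it is judged (in metres and radians):
At the end, for the whole second after the job is handed in: Bar, heart, medallion and tea light each lie flat and at rest on the floor of their own nest, centre within 15 mm of the nest's centre, height within 3 mm, tilt under 0.06 rad; the bar lies along its nest within 0.22 rad. The sanding block and the plain blank are within 20 mm of where they stood (horizontal distance between bar_c and nest_bar_floor below 0.015 m and z of bar_c in the frame of nest_bar_floor between 0.012 and 0.018 m and angle between each of bar_c, heart_c, medallion_c, tealight_c's own z axis and vertical below 0.06 rad and linear speed of each of bar, heart, medallion, tealight below 0.02 m/s and horizontal distance between heart_c and nest_heart_floor below 0.015 m and z of heart_c in the frame of nest_heart_floor between 0.005 and 0.011 m and horizontal distance between medallion_c and nest_medallion_floor below 0.015 m and z of medallion_c in the frame of nest_medallion_floor between 0.0045 and 0.0105 m and horizontal distance between tealight_c and nest_tealight_floor below 0.015 m and z of tealight_c in the frame of nest_tealight_floor between 0.0045 and 0.0105 m and angle between the y axis of bar_c and the y axis of nest_bar_floor, either way round below 0.22 rad and distance of each of sanding_c, blank_c from where it was at the start of the episode below 0.02 m); the robot touches nothing.
It fails at once if the sanding block is carried off or pushed away (over 30 mm) (distance of sanding_c from where it was at the start of the episode above 0.03 m).
It fails at once if the plain blank is carried off or pushed away (over 30 mm) (distance of blank_c from where it was at the start of the episode above 0.03 m).
It also fails if it takes over 93 s, if anything falls off the work surface, if the arm or the gripper's body presses on something with over 40 N, if the wrist force passes 120 N, or if a joint passes its speed limit or range.

## Robot

A 6-joint arm with a two-finger parallel gripper is mounted at the origin on a cart in front of the work surface, level with it; the furniture and walls round the work are solid. World frame = base frame: x ahead of the robot, y to its left, z up, the work surface at z = 0. Lengths are in mm, angles in rad, forces in N, time in s.
With the tool pointing down it reaches from about 375 to 975 mm from the base axis. Payload 3.8 kg.
Tool frame: the origin (TCP) lies midway between the tips of the shut fingers; the grasp point (between the pads) lies 19 mm behind it; z points along the fingers, y is the line along which they close (so a half turn about z gives the same grasp; the last joint's range is limited). The gripper opens to 88 mm and grips with 3 to 60 N. Pads are 18 mm wide; open, the fingers measure 123 mm over their backs; the gripper's body (75 mm by 187 mm) begins 45 mm behind the grasp point.
Start: joints at [1.104, 0.264, 1.604, -0, 1.274, -0.037], TCP at [281.262, 613.604, 238.706] pointing down, gripper open.
Joint ranges: [-2.63, 2.63], [-0.94, 2.18], [0.31, 2.57], [-1.31, 4.45], [0, 2.66], [-2.55, 2.55]. Speed limits (rad/s): [2.57, 2.57, 3.14, 3.14, 3.14, 3.14].

## Interface

Orientations are given as a unit quaternion [x, y, z, w].
In Python, from rig import sensors, optics, ticket, nets gives the robot as it stands.
- The arm moves only by the tool arm_command, never from a script. Its argument "steps" is a list of rows, each an object with "xyz": the shift along the tool's x, y, z in units of 200 mm (1.0 is 200 mm), a list of three; "dr": the turn, a rotation vector about the tool's x, y, z in units of 2 pi rad (1.0 is 2 pi rad), a list of three. A call has 1 to 12 rows; each row is the pose to reach, as a shift and turn from the pose commanded when the call began, along the tool's axes at that moment, turning the shorter way round; what a row does not reach only later rows make up. A row lasts 1/12 s, in which the tool goes at most 41.7 mm and 7.16 degrees, less where a joint would pass 70% of its speed; a pose out of reach is approached as far as the arm can. A call with a number of a shift or a turn outside -1 to 1 is refused whole. A call with a gripper value outside its range is refused whole. "gripper" is the closure, from -1 (fully open) to 1 (shut), so that 0 is half open, set as the call begins (left out, the last holds). The fingers move at their own pace and stop on an object; "grip_force" is the grip in N (left out, the last holds). Time passes only in rows, so rows that repeat a pose let the fingers close. It gives the time, the measured TCP pose, the force, the opening and the grip force at its end, in the units of the state.
- sensors.get_obs(): the state, without advancing time (a new reading comes with each control period).
- optics.read_camera(name): name is "side" or "top"; returns a dict with "img" (480x640x3 uint8, red, green, blue), "mtx" (3x3 intrinsics, pixels), "R" (3x3) and "t" (3): a world point X has camera coordinates R X + t. Camera axes: x right, y down, z forward; pixel columns grow to the right and rows downward; lengths in mm; the calibration is good to about 2 mm. A picture is of the moment at which its call begins. There is no depth.
- ticket.sign_off(): hands the job in; it is judged then, once.
Trained networks look in a picture, given as the dict that the camera call returned (one of the last four; its "shot" number tells which), for a name from the list of things; names that differ only in an ending like _2 or _b are one class to them, and where a whole thing is asked for, a point or a joint stands for the part that bears it (a point fixed in the world has none). Each returns a list of dicts, best first, with "p" (0 to 1); they miss things now and then, are a little off and sometimes report something else, mostly with a low value. They report only what shows in the picture. A call takes as long as a camera call. They do not tell look-alikes from the thing itself.
- nets.boxes_of(picture, query): "at" ([row, column] in pixels, amid what is visible of it).
The state is a dict: "t": time; "joint_pos": joint angles; "qd": joint speeds; "effort": joint torques, N m; "tool_pos": TCP position; "tool_rot": TCP orientation; "force": force on the tool from outside, world axes, zero at the start; "wrist_torque": the same for the moment, N m; "width": finger opening in mm; "grip_force": force on a finger pad.
Only numpy, scipy, OpenCV 4.12 (cv2) and the standard library are available. Lean on these libraries where they do the work, as an engineer would, in place of code of your own. Each camera call takes 0.05 s, during which the arm holds its last target. There are 200 camera calls.

## Working session

There is one attempt and no reset: what is moved stays moved. The work goes in short steps, Python scripts to look and compute and a tool call to move; the robot and the scene stay as the last step left them, time stands still between calls to the robot, and variables do not carry over. Pictures are saved under pics/ and viewed, at most 14 in all, crops included, and the job is handed in when it is done.

Besides the shell and the picture viewer there is one more tool, called after "Call:" by a JSON object that holds its "op" and its "data", one argument or row to a line. arm_command: Moves the arm, as the interface text tells. Shifts and turns lie within -1 to 1; 1 stands for 200 mm of shift or 2 pi rad of turn. Its arguments: {"type":"object","properties":{"steps":{"type":"array"},"gripper":{"type":"number"},"grip_force":{"type":"number"}},"required":["steps"]}

```bash
mkdir -p pics; ls
cat > h.py <<'E'
import numpy as np,cv2
from rig import sensors,optics,ticket,nets
def px2w(c,rc,z):
    d=np.linalg.inv(c["mtx"])@np.array([rc[1],rc[0],1.]); R=np.array(c["R"]);t=np.array(c["t"])
    o=-R.T@t; d=R.T@d; return o+d*(z-o[2])/d[2]
def w2px(c,X):
    p=np.array(c["mtx"])@(np.array(c["R"])@np.array(X,float)+np.array(c["t"])); return p[1]/p[2],p[0]/p[2]
E
python3 - <<'E'
from h import *
o=sensors.get_obs();print({k:np.round(v,3) for k,v in o.items()})
for n in("top","side"):
    c=optics.read_camera(n);cv2.imwrite(f"pics/{n}0.png",c["img"][:,:,::-1])
    print(n,np.round(-np.array(c["R"]).T@c["t"]),np.round(c["R"],2).tolist(),c["mtx"][0][0])
    for q,z in dict(bar_c=15,heart_c=8,medallion_c=7.5,tealight_c=7.5,sanding_c=14,blank_c=15,nest_bar_floor=10,nest_heart_floor=10,nest_medallion_floor=10,nest_tealight_floor=10).items():
        for r in nets.boxes_of(c,q)[:4]:print(q,round(r["p"],2),np.round(r["at"]),np.round(px2w(c,r["at"],z)))
E
```

```text
pics
{'t': np.float64(0.0), 'joint_pos': array([ 1.104,  0.265,  1.605, -0.   ,  1.274, -0.037]), 'qd': array([0.002, 0.001, 0.   , 0.   , 0.   , 0.   ]), 'effort': array([ 1.0000e-03, -5.0211e+01, -3.5688e+01,  7.3000e-02,  2.9000e-02,
       -0.0000e+00]), 'tool_pos': array([280.952, 612.961, 237.371]), 'tool_rot': array([ 0.213,  0.977, -0.001, -0.   ]), 'force': array([ 0.339,  0.76 , -0.082]), 'wrist_torque': array([-0.009, -0.017,  0.011]), 'grip_force': np.float64(0.0), 'width': np.float64(88.335)}
top [ 325. -115. 1497.] [[0.01, -1.0, 0.02], [-0.99, -0.01, -0.16], [0.16, -0.01, -0.99]] 608.1061602913018
bar_c 0.9 [255. 461.] [ 514. -474.   15.]
bar_c 0.84 [275. 407.] [ 462. -340.   15.]
bar_c 0.78 [282. 495.] [ 447. -554.   15.]
heart_c 0.63 [213. 358.] [ 617. -220.    8.]
heart_c 0.31 [240. 231.] [547.  93.   8.]
medallion_c 0.79 [276. 302.] [458. -82.   8.]
tealight_c 0.68 [172. 347.] [ 724. -193.    8.]
tealight_c 0.67 [190. 313.] [ 677. -109.    8.]
tealight_c 0.44 [222. 308.] [595. -97.   8.]
sanding_c 0.75 [228. 409.] [ 579. -346.   14.]
sanding_c 0.66 [276. 404.] [ 460
[... 430 characters left out ...]
05, -0.79, -0.62]] 478.4287140803266
bar_c 0.84 [212. 363.] [ 462. -345.   15.]
bar_c 0.71 [190. 343.] [ 525. -465.   15.]
bar_c 0.66 [178. 365.] [ 454. -543.   15.]
heart_c 0.54 [235. 307.] [ 620. -224.    8.]
medallion_c 0.96 [268. 358.] [475. -94.   8.]
tealight_c 0.74 [260. 276.] [ 693. -111.    8.]
tealight_c 0.67 [263. 312.] [ 597. -106.    8.]
tealight_c 0.44 [241. 267.] [ 729. -191.    8.]
sanding_c 0.74 [212. 322.] [ 585. -335.   14.]
blank_c 0.85 [236. 361.] [ 467. -226.   15.]
nest_bar_floor 0.68 [330. 368.] [453. 117.  10.]
nest_heart_floor 0.9 [383. 362.] [465. 258.  10.]
nest_medallion_floor 0.61 [374. 311.] [570. 246.  10.]
nest_tealight_floor 0.94 [321. 320.] [562.  97.  10.]
```

Run:
```python
import cv2
a=cv2.imread("pics/top0.png")[130:320,130:530];cv2.imwrite("pics/top0c.png",cv2.resize(a,None,fx=2,fy=2,interpolation=cv2.INTER_CUBIC))
```

```text
(no output)
```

View pics/top0c.png

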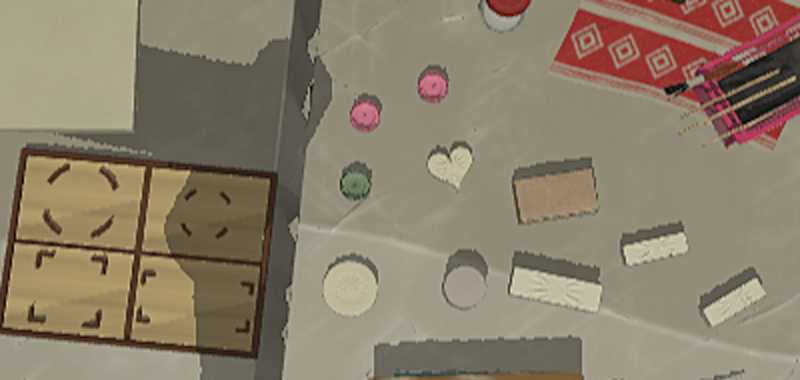

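View pics/side0.png

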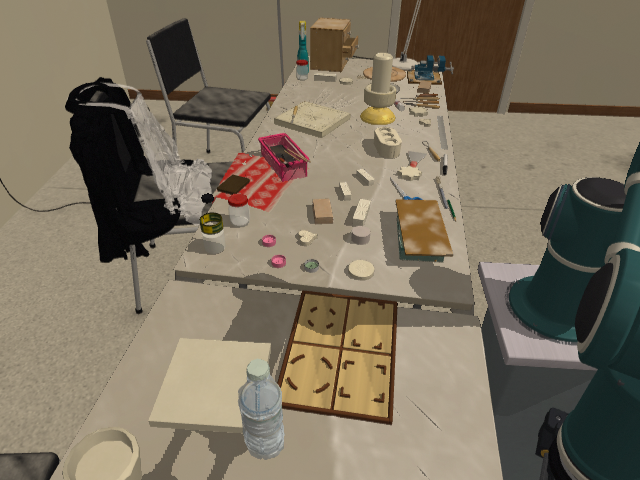

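The top view shows the medallion (crop 350,288), green metal tea light (355,184; the other two are pink), heart (450,163), largest bar (555,283), blank (465,286) and sanding block (555,192). The tray is at left: round nests in the upper row, heart nest lower left, bar nest lower right. The side view agrees. I'll segment both views for accuracy.

```bash
cat > seg.py <<'E'
from h import *
def run(view):
    c=optics.read_camera(view);im=c["img"];hsv=cv2.cvtColor(im,cv2.COLOR_RGB2HSV)
    return c,hsv
def objmask(c,hsv,X,r,th=None):
    # distinguish from table: grabcut around projected point
    p=w2px(c,X); q=w2px(c,np.array(X)+[0,r,0]); R=abs(p[1]-q[1])+2 if True else 0
    q2=w2px(c,np.array(X)+[r,0,0]); Rr=max(np.hypot(p[0]-q[0],p[1]-q[1]),np.hypot(p[0]-q2[0],p[1]-q2[1]))+4
    m=np.full(c["img"].shape[:2],cv2.GC_BGD,np.uint8)
    x0,y0=int(p[1]-Rr),int(p[0]-Rr);s=int(2*Rr)
    m2=m.copy();b=np.zeros((1,65));f=b.copy()
    cv2.circle(m2,(int(p[1]),int(p[0])),int(Rr),cv2.GC_PR_BGD,-1)
    cv2.circle(m2,(int(p[1]),int(p[0])),max(2,int(Rr*.45)),cv2.GC_PR_FGD,-1)
    sub=(slice(max(0,y0-6),y0+s+6),slice(max(0,x0-6),x0+s+6))
    ms=m2[sub].copy();cv2.grabCut(np.ascontiguousarray(c["img"][sub]),ms,None,b,f,4,cv2.GC_INIT_WITH_MASK)
    o=np.zeros_like(m);o[sub]=((ms==1)|(ms==3))*255
    n,l,st,ce=cv2.connectedComponentsWithStats(o)
    k=1+np.argmax(st[1:,4]);return (l==k).astype(np.uint8)*255
E
python3 - <<'E'
from seg import *
objs=dict(bar=(462,-342,30,55),heart=(617,-222,16,30),med=(466,-88,15,36),tea=(596,-101,15,20),sand=(580,-342,28,50),blank=(470,-232,30,28))
for v in("top","side"):
    c,h=run(v);ov=c["img"][:,:,::-1].copy()
    for n,(x,y,z,r) in objs.items():
        m=objmask(c,h,(x,y,z),r);cs,_=cv2.findContours(m,0,1);k=max(cs,key=cv2.contourArea)
        pts=np.array([px2w(c,(p[0][1],p[0][0]),z)[:2] for p in k],np.float32)
        (cx,cy),wh,a=cv2.minAreaRect(pts);cv2.drawContours(ov,[k],-1,(0,0,255),1)
        print(v,n,np.round([cx,cy]),np.round(wh),round(a,1),"circ",np.round(cv2.minEnclosingCircle(pts)[0]),pts.min(0).round(),pts.max(0).round())
    S=((h[:,:,1]>70)*255).astype(np.uint8);roi=np.zeros_like(S)
    pl=np.array([w2px(c,p)[::-1] for p in[(360,0,0),(360,350,0),(650,350,0),(650,0,0)]],np.int32);cv2.fillPoly(roi,[pl],255);S&=roi
    S=cv2.morphologyEx(S,cv2.MORPH_OPEN,np.ones((3,3)))
    k=max(cv2.findContours(S,0,1)[0],key=cv2.contourArea);pts=np.array([px2w(c,(p[0][1],p[0][0]),14)[:2] for p in k],np.float32)
    cv2.drawContours(ov,[k],-1,(0,0,255),1)
    rr=cv2.minAreaRect(pts);print(v,"tray",rr,cv2.boxPoints(rr).round().tolist())
    ov=ov[130:320,130:530] if v=="top" else ov[160:430,230:420]
    cv2.imwrite(f"pics/ov_{v}.png",cv2.resize(ov,None,fx=2,fy=2,interpolation=2))
E
```

```text
top bar [ 464. -338.] [108.  35.] 78.0 circ [ 464. -338.] [ 438. -393.] [ 488. -284.]
top heart [ 623. -211.] [48. 49.] 63.7 circ [ 618. -213.] [ 591. -237.] [ 642. -185.]Traceback (most recent call last):
  File "<stdin>", line 6, in <module>
  File "seg.py", line 18, in objmask
    k=1+np.argmax(st[1:,4]);return (l==k).astype(np.uint8)*255
        ~~~~~~~~~^^^^^^^^^^
    return _wrapfunc(a, 'argmax', axis=axis, out=out, **kwds)
    return bound(*args, **kwds)
ValueError: attempt to get argmax of an empty sequence
```

Run:
```python
from h import *
c=optics.read_camera("top");im=c["img"]
for n,(x,y) in dict(med=(175,144),medL=(167,144),table=(151,150),tab2=(200,140),heart=(225,82),bar=(277,142),tea=(177,92),blank=(232,143),sand=(277,97),shadow=(175,128)).items():print(n,im[130+y-1:130+y+2,130+x-1:130+x+2].reshape(-1,3).mean(0).round())
def up(a,f,n): cv2.imwrite(n,cv2.resize(a[:,:,::-1],None,fx=f,fy=f,interpolation=cv2.INTER_CUBIC))
up(im[190:290,285:435],5,"pics/z1.png")
up(im[200:310,125:275],5,"pics/z2.png")
```

```text
med [190. 183. 154.]
medL [190. 183. 155.]
table [160. 154. 137.]
tab2 [162. 157. 139.]
heart [190. 182. 153.]
bar [194. 187. 162.]
tea [ 93. 106.  84.]
blank [162. 153. 139.]
sand [155. 136. 110.]
shadow [103. 100.  89.]
```

View pics/z1.png

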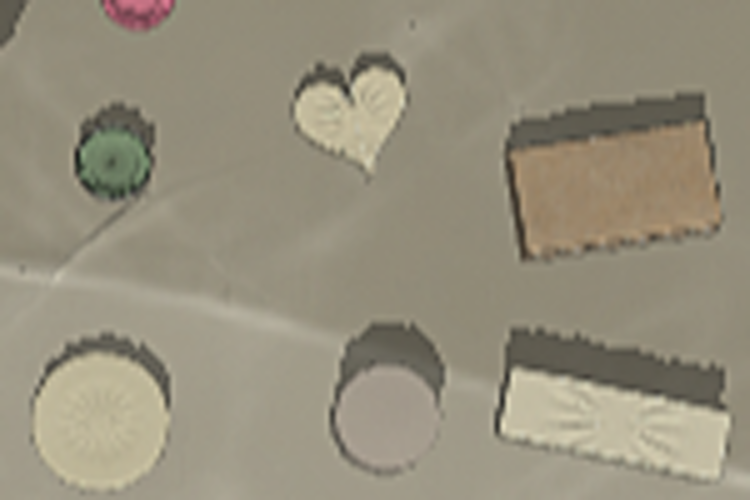

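View pics/z2.png

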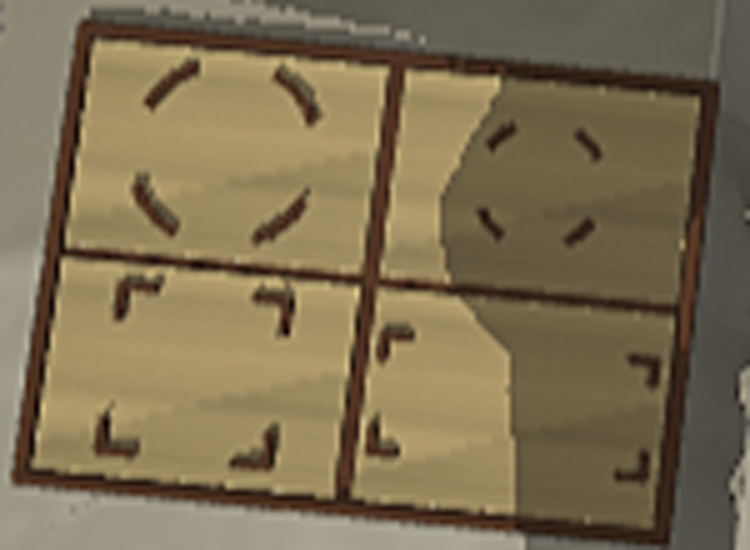

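The objects and nests are sharp in the zoomed views. z1 (origin col 285, row 190, x5): medallion centre (101,421), tea light (113,162), bar (615,423), heart tip (369,178). z2 (origin 125,200): nest centres at bar (515,403), heart (195,372), medallion (226,150) and tea light (540,184).

Run:
```python
from h import *
c=optics.read_camera("top")
P=lambda o,v,z:px2w(c,(o[1]+v[1]/5-.4,o[0]+v[0]/5-.4),z)[:2].round(1)
a=(285,190);b=(125,200)
for n,o,v,z in [("med",a,(101,421),15),("medL",a,(32,421),15),("medR",a,(170,421),15),("tea",a,(113,162),15),("blank",a,(388,418),30),("bar",a,(615.5,423),30),("barL",a,(505.5,402),30),("barR",a,(725.5,444.5),30),("sand",a,(615,190),28),("hpoint",a,(369,178),16),("hl1",a,(320,78),16),("hl2",a,(383,65),16),("hc",a,(360,125),16),
 ("Nbar",b,(515,403),16),("Nheart",b,(195,372.5),16),("Nmed",b,(226,150),16),("Ntea",b,(540,184),16),
 ("T1",b,(83,22),14),("T2",b,(718,85),14),("T3",b,(665,542),14),("T4",b,(13,480),14)]:print(n,P(o,v,z))
# side check: project to side & draw
s=optics.read_camera("side")
L=dict(med=(462,-86,15))
```

```text
med [464.2 -89.3]
medL [464.  -55.7]
medR [ 464.4 -123. ]
tea [592.7 -93.9]
blank [ 465.2 -228.5]
bar [ 463.6 -338.8]
barL [ 473.4 -285.6]
barR [ 453.5 -392.1]
sand [ 578.5 -340.7]
hpoint [ 585.6 -220.6]
hl1 [ 635.9 -196.4]
hl2 [ 642.8 -227.8]
hc [ 612.2 -216.3]
Nbar [447.2  98.1]
Nheart [460.9 253.8]
Nmed [570.7 243.8]
Ntea [555.   89.1]
T1 [634.8 317.8]
T2 [605.7   2.9]
T3 [380.5  23.9]
T4 [408.4 339.5]
```

```bash
cat >> h.py <<'E'
def plan(*tg):
    "print tool-frame units from measured pose to each target (x,y,z,theta_deg of tool y)"
    o=sensors.get_obs();p=np.array(o["tool_pos"]);q=o["tool_rot"]
    from scipy.spatial.transform import Rotation as Ro
    R=Ro.from_quat(q)
    print("now",p.round(1),"t",round(float(o["t"]),2),"w",round(float(o["width"]),1),"F",np.round(o["force"],1),"th",round(np.degrees(np.arctan2(R.as_matrix()[1,1],R.as_matrix()[0,1])),2))
    for x,y,z,th in tg:
        a=np.radians(th);T=np.array([[-np.sin(a),np.cos(a),0],[np.cos(a),np.sin(a),0],[0,0,-1]]).T
        d=R.inv().apply(np.array([x,y,z])-p)/200;r=(R.inv()*Ro.from_matrix(T)).as_rotvec()/(2*np.pi)
        print((x,y,z,th),"xyz",d.round(4).tolist(),"dr",r.round(4).tolist())
E
python3 - <<'E'
from h import *
c=optics.read_camera("top");s=optics.read_camera("side")
for z in(0,50,80):
    print(z,"edge",px2w(c,(317.5,350),z)[:2].round(),"shadow",px2w(c,(300,350),0)[:2].round(),
     "side far-left/near-left top corners",px2w(s,(245,400),z)[:2].round(),px2w(s,(200,397),z)[:2].round())
E
cat > /dev/null; python3 -c "
from h import *
plan((330,413,200,84.9))"
```

```text
0 edge [ 359. -201.] shadow [ 402. -201.] side far-left/near-left top corners [ 358. -212.] [ 353. -442.]
50 edge [ 358. -198.] shadow [ 402. -201.] side far-left/near-left top corners [ 368. -147.] [ 363. -364.]
80 edge [ 358. -196.] shadow [ 402. -201.] side far-left/near-left top corners [ 374. -109.] [ 369. -317.]
now [281.3 613.6 238.7] t 1.4 w 88.5 F [ 0.2  0.5 -0.4] th 65.37
(330, 413, 200, 84.9) xyz [-0.6394, -0.8102, 0.1935] dr [-0.0, 0.0, -0.0542]
```

Call:
{"op": "arm_command", "data": {
  "steps": [
    {"xyz": [-0.77,-0.97,0.2],"dr": [0,0,-0.0542]},
    {"xyz": [-0.77,-0.97,0.2],"dr": [0,0,-0.0542]},
    {"xyz": [-0.77,-0.97,0.2],"dr": [0,0,-0.0542]},
    {"xyz": [-0.77,-0.97,0.2],"dr": [0,0,-0.0542]},
    {"xyz": [-0.77,-0.97,0.2],"dr": [0,0,-0.0542]},
    {"xyz": [-0.77,-0.97,0.2],"dr": [0,0,-0.0542]},
    {"xyz": [-0.77,-0.97,0.2],"dr": [0,0,-0.0542]},
    {"xyz": [-0.77,-0.97,0.2],"dr": [0,0,-0.0542]},
    {"xyz": [-0.77,-0.97,0.2],"dr": [0,0,-0.0542]}
  ],
  "gripper": -1,
  "grip_force": 20
}}

```text
t: 2.15
tool_pos: [340.8, 373.7, 199.4]
tool_rot: [0.045, 0.999, 0.001, 0.0]
force: [-0.0, -0.0, -0.1]
width: 88.1
grip_force: 0.0
```

```bash
python3 -c "
from h import *
plan((390,175,150,84.9),(464,-89,100,84.9))"
```

```text
now [340.8 373.7 199.4] t 2.15 w 88.1 F [-0.  -0.  -0.1] th 84.82
(390, 175, 150, 84.9) xyz [-0.3343, -0.9677, 0.2455] dr [0.0003, 0.0001, -0.0002]
(464, -89, 100, 84.9) xyz [-0.8217, -2.2493, 0.4936] dr [0.0003, 0.0001, -0.0002]
```

Call:
{"op": "arm_command", "data": {
  "steps": [
    {"xyz": [-0.36,-0.98,0.2],"dr": [0,0,0]},
    {"xyz": [-0.36,-0.98,0.2],"dr": [0,0,0]},
    {"xyz": [-0.36,-0.98,0.2],"dr": [0,0,0]},
    {"xyz": [-0.36,-0.98,0.2],"dr": [0,0,0]},
    {"xyz": [-0.36,-0.98,0.2],"dr": [0,0,0]},
    {"xyz": [-0.36,-0.98,0.2],"dr": [0,0,0]}
  ]
}}

```text
t: 2.65
tool_pos: [395.7, 168.0, 158.0]
tool_rot: [0.046, 0.999, -0.001, -0.0]
force: [-0.3, -0.1, -0.4]
width: 88.2
grip_force: 0.0
```

Call:
{"op": "arm_command", "data": {
  "steps": [
    {"xyz": [-0.4,-0.98,0.2],"dr": [0,0,0]},
    {"xyz": [-0.4,-0.98,0.2],"dr": [0,0,0]},
    {"xyz": [-0.4,-0.98,0.2],"dr": [0,0,0]},
    {"xyz": [-0.4,-0.98,0.2],"dr": [0,0,0]},
    {"xyz": [-0.4,-0.98,0.2],"dr": [0,0,0]},
    {"xyz": [-0.4,-0.98,0.2],"dr": [0,0,0]},
    {"xyz": [-0.4,-0.98,0.2],"dr": [0,0,0]}
  ]
}}

```text
t: 3.23
tool_pos: [458.7, -31.7, 118.9]
tool_rot: [0.046, 0.999, 0.0, 0.0]
force: [1.3, 0.6, 1.4]
width: 88.1
grip_force: 0.0
```

```bash
python3 -c "
from h import *
plan((464,-89,60,84.9),(464,-89,5,84.9))"
```

```text
now [458.7 -31.7 118.9] t 3.23 w 88.1 F [1.3 0.6 1.4] th 84.73
(464, -89, 60, 84.9) xyz [-0.0524, -0.283, 0.2942] dr [0.0, 0.0001, -0.0005]
(464, -89, 5, 84.9) xyz [-0.0522, -0.2831, 0.5692] dr [0.0, 0.0001, -0.0005]
```

Call:
{"op": "arm_command", "data": {
  "steps": [
    {"xyz": [-0.052,-0.283,0.38],"dr": [0,0,0]},
    {"xyz": [-0.052,-0.283,0.38],"dr": [0,0,0]},
    {"xyz": [-0.052,-0.283,0.38],"dr": [0,0,0]},
    {"xyz": [-0.052,-0.283,0.38],"dr": [0,0,0]},
    {"xyz": [-0.052,-0.283,0.38],"dr": [0,0,0]}
  ]
}}

```text
t: 3.65
tool_pos: [462.3, -86.5, 42.8]
tool_rot: [0.044, 0.999, 0.001, -0.001]
force: [0.2, 0.2, 0.1]
width: 88.2
grip_force: 0.0
```

```bash
python3 -c "
from h import *
plan((464,-89,5,84.9))
s=optics.read_camera('side')['img'][180:300,280:440,::-1]
cv2.imwrite('pics/m1.png',cv2.resize(s,None,fx=4,fy=4,interpolation=2))"
```

```text
now [462.3 -86.5  42.8] t 3.65 w 88.2 F [0.2 0.2 0.1] th 84.92
(464, -89, 5, 84.9) xyz [-0.0097, -0.0119, 0.189] dr [0.0002, -0.0002, 0.0]
```

View pics/m1.png

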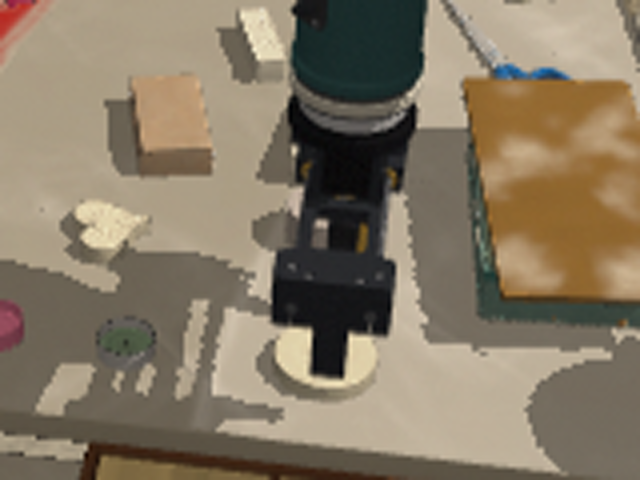

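The gripper sits over the medallion: finger at col 328, medallion centre at 326. Descending.

Call:
{"op": "arm_command", "data": {
  "steps": [
    {"xyz": [-0.01,-0.012,0.1],"dr": [0,0,0]},
    {"xyz": [-0.01,-0.012,0.187],"dr": [0,0,0]},
    {"xyz": [-0.01,-0.012,0.187],"dr": [0,0,0]},
    {"xyz": [-0.01,-0.012,0.187],"dr": [0,0,0]}
  ]
}}

```text
t: 4.03
tool_pos: [464.4, -89.6, 6.3]
tool_rot: [0.044, 0.999, 0.0, 0.0]
force: [-0.2, -0.2, 1.4]
width: 88.1
grip_force: 0.0
```

Call:
{"op": "arm_command", "data": {
  "steps": [
    {"xyz": [0,0,0],"dr": [0,0,0]},
    {"xyz": [0,0,0],"dr": [0,0,0]},
    {"xyz": [0,0,0],"dr": [0,0,0]},
    {"xyz": [0,0,0],"dr": [0,0,0]},
    {"xyz": [0,0,0],"dr": [0,0,0]},
    {"xyz": [0,0,0],"dr": [0,0,0]}
  ],
  "gripper": 1,
  "grip_force": 20
}}

```text
t: 4.53
tool_pos: [464.9, -90.7, 6.4]
tool_rot: [0.045, 0.999, 0.0, 0.001]
force: [-0.6, 3.6, 6.8]
width: 64.8
grip_force: 20.0
```

```bash
python3 -c "
from h import *
plan((570.7,243.8,60,84.9))"
```

```text
now [464.9 -90.7   6.4] t 4.53 w 64.8 F [-0.6  3.6  6.8] th 84.86
(570.7, 243.8, 60, 84.9) xyz [-0.3775, 1.7134, -0.2667] dr [0.0001, 0.0003, -0.0001]
```

Call:
{"op": "arm_command", "data": {
  "steps": [
    {"xyz": [0,0,-0.1],"dr": [0,0,0]},
    {"xyz": [0,0,-0.3],"dr": [0,0,0]},
    {"xyz": [0,0,-0.35],"dr": [0,0,0]},
    {"xyz": [0,0,-0.35],"dr": [0,0,0]},
    {"xyz": [0,0,-0.35],"dr": [0,0,0]}
  ]
}}

```text
t: 4.95
tool_pos: [464.4, -91.0, 75.7]
tool_rot: [0.045, 0.999, -0.0, 0.001]
force: [0.1, -0.0, -0.7]
width: 64.5
grip_force: 20.0
```

```bash
python3 -c "
from h import *
plan((570.7,243.8,60,84.9))
a=optics.read_camera('side')['img'][160:300,320:430,::-1]
b=optics.read_camera('top')['img'][220:320,260:360,::-1]
r=lambda a:cv2.resize(a,(400,480),interpolation=2)
cv2.imwrite('pics/m2.png',np.hstack([r(a),r(b)]))"
```

```text
now [464.4 -91.   75.7] t 4.95 w 64.5 F [ 0.1 -0.  -0.7] th 84.87
(570.7, 243.8, 60, 84.9) xyz [-0.3794, 1.7149, 0.0787] dr [-0.0001, 0.0003, -0.0001]
```

View pics/m2.png

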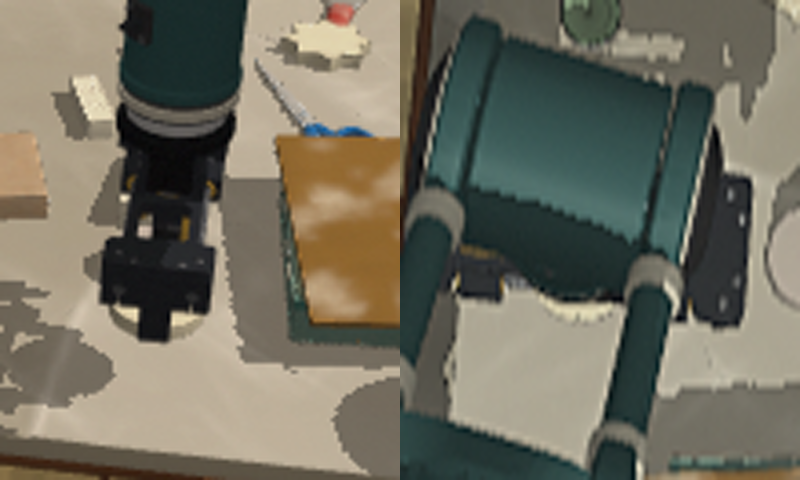

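The medallion is held level and centred. Carrying it to its nest.

Call:
{"op": "arm_command", "data": {
  "steps": [
    {"xyz": [-0.19,0.857,0],"dr": [0,0,0]},
    {"xyz": [-0.19,0.857,0],"dr": [0,0,0]},
    {"xyz": [-0.19,0.857,0],"dr": [0,0,0]},
    {"xyz": [-0.19,0.857,0],"dr": [0,0,0]},
    {"xyz": [-0.19,0.857,0],"dr": [0,0,0]}
  ]
}}

```text
t: 5.47
tool_pos: [517.4, 81.0, 73.6]
tool_rot: [0.043, 0.999, 0.001, -0.001]
force: [0.2, -0.4, -1.2]
width: 64.5
grip_force: 20.0
```

Call:
{"op": "arm_command", "data": {
  "steps": [
    {"xyz": [-0.19,0.857,0],"dr": [0,0,0]},
    {"xyz": [-0.19,0.857,0],"dr": [0,0,0]},
    {"xyz": [-0.19,0.857,0],"dr": [0,0,0]},
    {"xyz": [-0.19,0.857,0],"dr": [0,0,0]},
    {"xyz": [-0.19,0.857,0],"dr": [0,0,0]},
    {"xyz": [-0.19,0.857,0],"dr": [0,0,0]},
    {"xyz": [-0.19,0.857,0],"dr": [0,0,0]}
  ]
}}

```text
t: 6.05
tool_pos: [568.6, 243.0, 73.2]
tool_rot: [0.044, 0.999, -0.001, -0.002]
force: [-0.2, 0.5, -0.6]
width: 64.3
grip_force: 20.0
```

```bash
python3 -c "
from h import *
plan((570.7,243.8,17,84.9))"
```

```text
now [568.6 243.   73.2] t 6.05 w 64.3 F [-0.2  0.5 -0.6] th 84.97
(570.7, 243.8, 17, 84.9) xyz [-0.0109, 0.0054, 0.2808] dr [-0.0004, -0.0006, 0.0002]
```

Call:
{"op": "arm_command", "data": {
  "steps": [
    {"xyz": [-0.011,0.005,0.12],"dr": [0,0,0]},
    {"xyz": [-0.011,0.005,0.22],"dr": [0,0,0]},
    {"xyz": [-0.011,0.005,0.26],"dr": [0,0,0]},
    {"xyz": [-0.011,0.005,0.28],"dr": [0,0,0]},
    {"xyz": [-0.011,0.005,0.28],"dr": [0,0,0]},
    {"xyz": [-0.011,0.005,0.28],"dr": [0,0,0]}
  ]
}}

```text
t: 6.55
tool_pos: [572.7, 243.8, 19.8]
tool_rot: [0.045, 0.999, 0.0, 0.0]
force: [-0.8, 0.1, -0.6]
width: 64.9
grip_force: 20.0
```

```bash
python3 -c "
from h import *
plan((570.7,243.8,17,84.9))
a=optics.read_camera('side')['img'][290:430,270:410,::-1]
cv2.imwrite('pics/m3.png',cv2.resize(a,None,fx=4,fy=4,interpolation=2))"
```

```text
now [572.7 243.8  19.8] t 6.55 w 64.9 F [-0.8  0.1 -0.6] th 84.83
(570.7, 243.8, 17, 84.9) xyz [0.0101, -0.0011, 0.0139] dr [0.0, 0.0001, -0.0002]
```

View pics/m3.png

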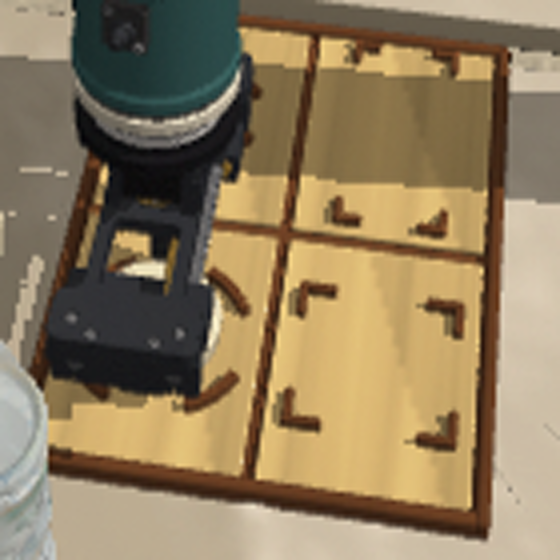

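The disc sits within the curved strips. Lowering the last 3 mm and releasing.

Call:
{"op": "arm_command", "data": {
  "steps": [
    {"xyz": [0.009,0,0.015],"dr": [0,0,0]},
    {"xyz": [0.009,0,0.015],"dr": [0,0,0]},
    {"xyz": [0.009,0,0.015],"dr": [0,0,0]}
  ]
}}

```text
t: 6.85
tool_pos: [570.9, 245.0, 16.8]
tool_rot: [0.045, 0.999, 0.0, 0.0]
force: [0.2, 0.5, -1.1]
width: 64.8
grip_force: 20.0
```

Call:
{"op": "arm_command", "data": {
  "steps": [
    {"xyz": [0,0,0],"dr": [0,0,0]},
    {"xyz": [0,0,0],"dr": [0,0,0]},
    {"xyz": [0,0,0],"dr": [0,0,0]},
    {"xyz": [0,0,-0.1],"dr": [0,0,0]},
    {"xyz": [0,0,-0.3],"dr": [0,0,0]},
    {"xyz": [0,0,-0.4],"dr": [0,0,0]},
    {"xyz": [0,0,-0.4],"dr": [0,0,0]}
  ],
  "gripper": -0.8
}}

```text
t: 7.43
tool_pos: [574.9, 246.5, 102.6]
tool_rot: [0.045, 0.999, 0.002, 0.005]
force: [1.1, 0.0, 0.8]
width: 78.9
grip_force: 0.0
```

```bash
python3 -c "
from h import *
plan((592.7,-93.9,80,84.9))"
```

```text
now [574.9 246.5 102.6] t 7.43 w 78.9 F [1.1 0.  0.8] th 84.9
(592.7, -93.9, 80, 84.9) xyz [-0.2392, -1.688, 0.1075] dr [0.0007, 0.0015, -0.0]
```

Call:
{"op": "arm_command", "data": {
  "steps": [
    {"xyz": [-0.11,-0.845,0.05],"dr": [0,0,0]},
    {"xyz": [-0.11,-0.845,0.05],"dr": [0,0,0]},
    {"xyz": [-0.11,-0.845,0.05],"dr": [0,0,0]},
    {"xyz": [-0.11,-0.845,0.05],"dr": [0,0,0]},
    {"xyz": [-0.11,-0.845,0.05],"dr": [0,0,0]}
  ]
}}

```text
t: 7.85
tool_pos: [576.5, 68.9, 84.9]
tool_rot: [0.046, 0.999, -0.001, -0.001]
force: [-0.7, 0.5, 0.2]
width: 79.5
grip_force: 0.0
```

Call:
{"op": "arm_command", "data": {
  "steps": [
    {"xyz": [-0.11,-0.845,0.15],"dr": [0,0,0]},
    {"xyz": [-0.11,-0.845,0.15],"dr": [0,0,0]},
    {"xyz": [-0.11,-0.845,0.15],"dr": [0,0,0]},
    {"xyz": [-0.11,-0.845,0.15],"dr": [0,0,0]},
    {"xyz": [-0.11,-0.845,0.15],"dr": [0,0,0]},
    {"xyz": [-0.11,-0.845,0.15],"dr": [0,0,0]},
    {"xyz": [-0.11,-0.845,0.15],"dr": [0,0,0]}
  ]
}}

```text
t: 8.43
tool_pos: [584.0, -95.3, 55.6]
tool_rot: [0.045, 0.999, 0.0, -0.001]
force: [-0.3, 0.9, -1.3]
width: 79.3
grip_force: 0.0
```

```bash
python3 -c "
from h import *
plan((592.7,-93.9,5,84.9))
a=optics.read_camera('side')['img'][180:300,250:390,::-1]
b=optics.read_camera('top')['img'][200:320,130:280,::-1]
r=lambda a:cv2.resize(a,(400,480),interpolation=2)
cv2.imwrite('pics/m4.png',np.hstack([r(a),cv2.resize(b,(400,320),interpolation=2) if 0 else r(b)]))"
```

```text
now [584.  -95.3  55.6] t 8.43 w 79.3 F [-0.3  0.9 -1.3] th 84.8
(592.7, -93.9, 5, 84.9) xyz [-0.0431, 0.0109, 0.2532] dr [0.0001, -0.0002, -0.0003]
```

View pics/m4.png

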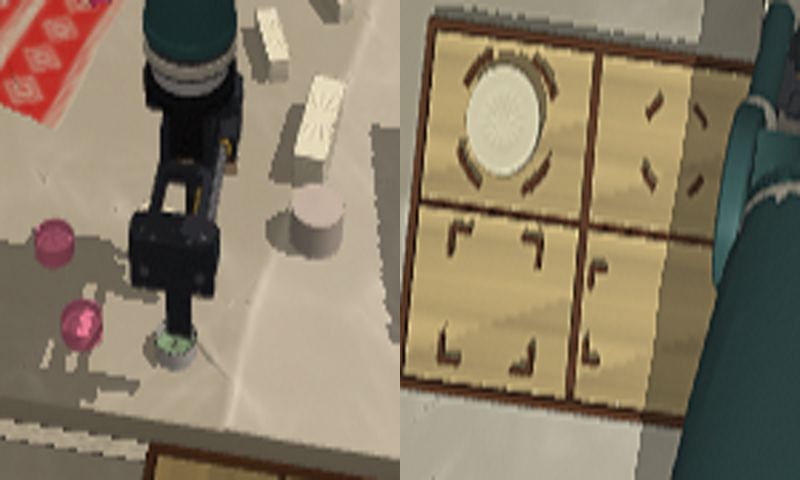

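The medallion lies in its nest, about 4 mm off centre. The gripper is above the green tea light, and the planned 9 mm shift in +x centres it.

Call:
{"op": "arm_command", "data": {
  "steps": [
    {"xyz": [-0.043,0.009,0.06],"dr": [0,0,0]},
    {"xyz": [-0.043,0.009,0.16],"dr": [0,0,0]},
    {"xyz": [-0.043,0.009,0.252],"dr": [0,0,0]},
    {"xyz": [-0.043,0.009,0.252],"dr": [0,0,0]},
    {"xyz": [-0.043,0.009,0.252],"dr": [0,0,0]}
  ]
}}

```text
t: 8.95
tool_pos: [592.1, -92.7, 5.1]
tool_rot: [0.043, 0.999, 0.0, -0.001]
force: [0.4, 0.0, -0.2]
width: 79.1
grip_force: 0.0
```

Call:
{"op": "arm_command", "data": {
  "steps": [
    {"xyz": [0,0,0],"dr": [0,0,0]},
    {"xyz": [0,0,0],"dr": [0,0,0]},
    {"xyz": [0,0,0],"dr": [0,0,0]},
    {"xyz": [0,0,0],"dr": [0,0,0]},
    {"xyz": [0,0,0],"dr": [0,0,0]},
    {"xyz": [0,0,0],"dr": [0,0,0]},
    {"xyz": [0,0,0],"dr": [0,0,0]},
    {"xyz": [0,0,0],"dr": [0,0,0]}
  ],
  "gripper": 1,
  "grip_force": 20
}}

```text
t: 9.62
tool_pos: [593.3, -94.8, 6.2]
tool_rot: [0.045, 0.999, -0.0, 0.0]
force: [-0.8, 0.1, 1.8]
width: 36.1
grip_force: 20.0
```

Call:
{"op": "arm_command", "data": {
  "steps": [
    {"xyz": [0,0,-0.1],"dr": [0,0,0]},
    {"xyz": [0,0,-0.25],"dr": [0,0,0]},
    {"xyz": [0,0,-0.35],"dr": [0,0,0]},
    {"xyz": [0,0,-0.35],"dr": [0,0,0]}
  ]
}}

```text
t: 9.95
tool_pos: [596.8, -95.5, 80.8]
tool_rot: [0.045, 0.999, -0.001, 0.004]
force: [1.6, 0.6, 0.1]
width: 36.2
grip_force: 20.0
```

```bash
python3 -c "
from h import *
plan((556,88.7,70,84.9))"
```

```text
now [596.8 -95.5  80.8] t 9.95 w 36.2 F [1.6 0.6 0.1] th 84.88
(556, 88.7, 70, 84.9) xyz [0.2858, 0.8993, 0.0509] dr [-0.0002, 0.0013, -0.0]
```

Call:
{"op": "arm_command", "data": {
  "steps": [
    {"xyz": [0.268,0.9,0.03],"dr": [0,0,0]},
    {"xyz": [0.268,0.9,0.03],"dr": [0,0,0]},
    {"xyz": [0.268,0.9,0.03],"dr": [0,0,0]},
    {"xyz": [0.268,0.9,0.03],"dr": [0,0,0]},
    {"xyz": [0.268,0.9,0.03],"dr": [0,0,0]},
    {"xyz": [0.268,0.9,0.03],"dr": [0,0,0]},
    {"xyz": [0.268,0.9,0.03],"dr": [0,0,0]},
    {"xyz": [0.268,0.9,0.03],"dr": [0,0,0]}
  ]
}}

```text
t: 10.62
tool_pos: [555.6, 88.8, 69.2]
tool_rot: [0.044, 0.999, -0.0, -0.0]
force: [0.5, -0.3, -0.3]
width: 36.2
grip_force: 20.0
```

```bash
python3 -c "
from h import *
plan((556,88.7,17,84.9))"
```

```text
now [555.6  88.8  69.2] t 10.62 w 36.2 F [ 0.5 -0.3 -0.3] th 84.91
(556, 88.7, 17, 84.9) xyz [-0.0023, 0.0, 0.2611] dr [-0.0001, -0.0001, 0.0]
```

Call:
{"op": "arm_command", "data": {
  "steps": [
    {"xyz": [-0.002,0,0.1],"dr": [0,0,0]},
    {"xyz": [-0.002,0,0.2],"dr": [0,0,0]},
    {"xyz": [-0.002,0,0.25],"dr": [0,0,0]},
    {"xyz": [-0.002,0,0.263],"dr": [0,0,0]},
    {"xyz": [-0.002,0,0.263],"dr": [0,0,0]},
    {"xyz": [-0.002,0,0.263],"dr": [0,0,0]},
    {"xyz": [-0.002,0,0.263],"dr": [0,0,0]}
  ]
}}

```text
t: 11.2
tool_pos: [556.8, 88.6, 17.6]
tool_rot: [0.045, 0.999, 0.0, 0.0]
force: [-0.3, 1.0, -0.0]
width: 36.3
grip_force: 20.0
```

Call:
{"op": "arm_command", "data": {
  "steps": [
    {"xyz": [0,0,0],"dr": [0,0,0]},
    {"xyz": [0,0,0],"dr": [0,0,0]},
    {"xyz": [0,0,0],"dr": [0,0,0]},
    {"xyz": [0,0,0],"dr": [0,0,0]},
    {"xyz": [0,0,-0.1],"dr": [0,0,0]},
    {"xyz": [0,0,-0.3],"dr": [0,0,0]},
    {"xyz": [0,0,-0.4],"dr": [0,0,0]},
    {"xyz": [0,0,-0.4],"dr": [0,0,0]},
    {"xyz": [0,0,-0.4],"dr": [0,0,0]}
  ],
  "gripper": -0.27
}}

```text
t: 11.95
tool_pos: [557.6, 89.6, 99.1]
tool_rot: [0.045, 0.999, 0.0, 0.002]
force: [-0.4, -0.4, -0.6]
width: 55.8
grip_force: 0.0
```

```bash
python3 -c "
from h import *
plan((613,-216.5,80,9),(585,-90,90,47))"
```

```text
now [557.6  89.6  99.1] t 11.95 w 55.8 F [-0.4 -0.4 -0.6] th 84.9
(613, -216.5, 80, 9) xyz [-0.4115, -1.4999, 0.0961] dr [0.0005, 0.0004, 0.2108]
(585, -90, 90, 47) xyz [-0.216, -0.8823, 0.0459] dr [0.0003, 0.0006, 0.1053]
```

Call:
{"op": "arm_command", "data": {
  "steps": [
    {"xyz": [-0.216,-0.882,0.05],"dr": [0,0,0.105]},
    {"xyz": [-0.216,-0.882,0.05],"dr": [0,0,0.105]},
    {"xyz": [-0.216,-0.882,0.05],"dr": [0,0,0.105]},
    {"xyz": [-0.216,-0.882,0.05],"dr": [0,0,0.105]},
    {"xyz": [-0.216,-0.882,0.05],"dr": [0,0,0.105]},
    {"xyz": [-0.216,-0.882,0.05],"dr": [0,0,0.105]},
    {"xyz": [-0.216,-0.882,0.05],"dr": [0,0,0.105]}
  ],
  "gripper": -1
}}

```text
t: 12.53
tool_pos: [581.9, -91.4, 84.9]
tool_rot: [0.367, 0.93, -0.0, -0.002]
force: [0.6, -0.0, 0.1]
width: 87.8
grip_force: 0.0
```

```bash
python3 -c "
from h import *
plan((613,-216.5,50,9))"
```

```text
now [581.9 -91.4  84.9] t 12.53 w 87.8 F [ 0.6 -0.   0.1] th 46.89
(613, -216.5, 50, 9) xyz [-0.5416, -0.3499, 0.1733] dr [-0.0005, -0.0004, 0.1053]
```

Call:
{"op": "arm_command", "data": {
  "steps": [
    {"xyz": [-0.54,-0.35,0.17],"dr": [0,0,0.105]},
    {"xyz": [-0.54,-0.35,0.17],"dr": [0,0,0.105]},
    {"xyz": [-0.54,-0.35,0.17],"dr": [0,0,0.105]},
    {"xyz": [-0.54,-0.35,0.17],"dr": [0,0,0.105]},
    {"xyz": [-0.54,-0.35,0.17],"dr": [0,0,0.105]},
    {"xyz": [-0.54,-0.35,0.17],"dr": [0,0,0.105]},
    {"xyz": [-0.54,-0.35,0.17],"dr": [0,0,0.105]},
    {"xyz": [-0.54,-0.35,0.17],"dr": [0,0,0.105]}
  ]
}}

```text
t: 13.2
tool_pos: [614.1, -214.0, 51.9]
tool_rot: [0.646, 0.763, -0.0, -0.001]
force: [-0.4, -0.4, 0.1]
width: 88.0
grip_force: 0.0
```

```bash
python3 -c "
from h import *
plan((613,-216.5,5,9))
a=optics.read_camera('side')['img'][180:270,250:370,::-1]
b=optics.read_camera('top')['img'][200:320,130:280,::-1]
r=lambda a:cv2.resize(a,(400,480),interpolation=2)
cv2.imwrite('pics/m5.png',np.hstack([r(a),r(b)]))"
```

```text
now [ 614.1 -214.    51.9] t 13.2 w 88.0 F [-0.4 -0.4  0.1] th 9.46
(613, -216.5, 5, 9) xyz [-0.0118, -0.0069, 0.2346] dr [-0.0003, -0.0002, 0.0013]
```

View pics/m5.png

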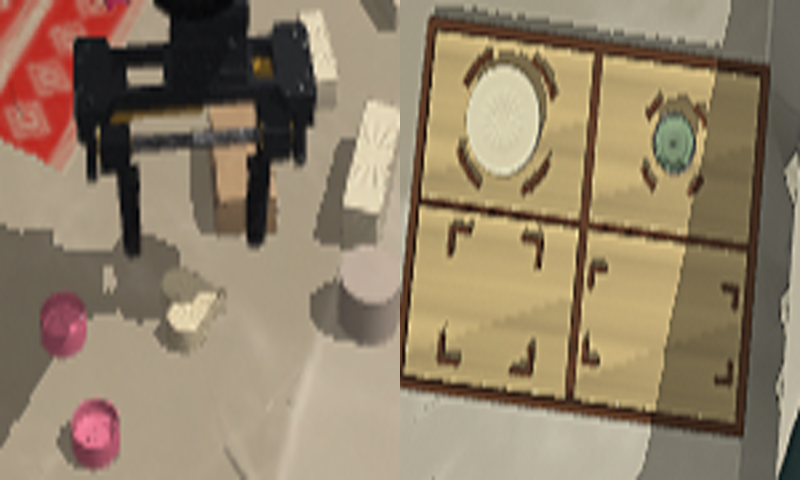

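The tea light lies in its nest (right half), and the heart is midway between the fingers (heart col 195, fingers 131 and 257). Grasping.

Call:
{"op": "arm_command", "data": {
  "steps": [
    {"xyz": [-0.012,-0.007,0.08],"dr": [0,0,0]},
    {"xyz": [-0.012,-0.007,0.18],"dr": [0,0,0]},
    {"xyz": [-0.012,-0.007,0.234],"dr": [0,0,0]},
    {"xyz": [-0.012,-0.007,0.234],"dr": [0,0,0]},
    {"xyz": [-0.012,-0.007,0.234],"dr": [0,0,0]}
  ]
}}

```text
t: 13.72
tool_pos: [613.0, -216.9, 5.6]
tool_rot: [0.647, 0.762, -0.0, -0.001]
force: [0.3, -0.6, 0.4]
width: 88.0
grip_force: 0.0
```

Call:
{"op": "arm_command", "data": {
  "steps": [
    {"xyz": [0,0,0],"dr": [0,0,0]},
    {"xyz": [0,0,0],"dr": [0,0,0]},
    {"xyz": [0,0,0],"dr": [0,0,0]},
    {"xyz": [0,0,0],"dr": [0,0,0]},
    {"xyz": [0,0,0],"dr": [0,0,0]},
    {"xyz": [0,0,0],"dr": [0,0,0]},
    {"xyz": [0,0,0],"dr": [0,0,0]}
  ],
  "gripper": 1,
  "grip_force": 20
}}

```text
t: 14.3
tool_pos: [614.2, -217.8, 7.1]
tool_rot: [0.648, 0.762, 0.0, 0.0]
force: [-0.3, 0.1, 3.2]
width: 50.9
grip_force: 19.8
```

Call:
{"op": "arm_command", "data": {
  "steps": [
    {"xyz": [0,0,-0.1],"dr": [0,0,0]},
    {"xyz": [0,0,-0.25],"dr": [0,0,0]},
    {"xyz": [0,0,-0.37],"dr": [0,0,0]},
    {"xyz": [0,0,-0.37],"dr": [0,0,0]},
    {"xyz": [0,0,-0.37],"dr": [0,0,0]}
  ]
}}

```text
t: 14.72
tool_pos: [615.4, -218.2, 82.4]
tool_rot: [0.648, 0.762, 0.001, 0.002]
force: [-0.4, 1.3, -0.8]
width: 51.2
grip_force: 19.8
```

```bash
python3 -c "
from h import *
plan((560,-60,82,2),(500,90,82,-5.1),(460,253.8,75,-5.1))
a=optics.read_camera('side')['img'][170:260,250:370,::-1]
cv2.imwrite('pics/m6.png',cv2.resize(a,None,fx=4,fy=4,interpolation=2))"
```

```text
now [ 615.4 -218.2   82.4] t 14.72 w 51.2 F [-0.4  1.3 -0.8] th 9.28
(560, -60, 82, 2) xyz [0.8255, -0.1457, -0.0001] dr [0.0006, 0.0003, 0.0202]
(500, 90, 82, -5.1) xyz [1.614, -0.3208, -0.0024] dr [0.0006, 0.0003, 0.04]
(460, 253.8, 75, -5.1) xyz [2.4546, -0.3862, 0.0305] dr [0.0006, 0.0003, 0.04]
```

View pics/m6.png

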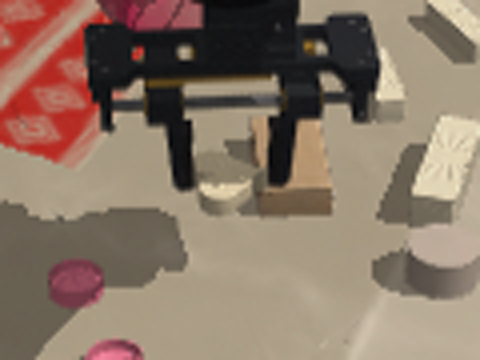

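The heart is held level. On to the square nest.

Call:
{"op": "arm_command", "data": {
  "steps": [
    {"xyz": [0.9,-0.15,0],"dr": [0,0,0.04]},
    {"xyz": [0.9,-0.15,0],"dr": [0,0,0.04]},
    {"xyz": [0.9,-0.15,0],"dr": [0,0,0.04]},
    {"xyz": [0.9,-0.15,0],"dr": [0,0,0.04]},
    {"xyz": [0.9,-0.15,0],"dr": [0,0,0.04]},
    {"xyz": [0.9,-0.15,0],"dr": [0,0,0.04]},
    {"xyz": [0.9,-0.15,0],"dr": [0,0,0.04]}
  ]
}}

```text
t: 15.35
tool_pos: [553.7, -44.0, 78.7]
tool_rot: [0.737, 0.676, -0.001, -0.001]
force: [-0.4, -0.4, -1.3]
width: 51.2
grip_force: 19.8
```

```bash
python3 -c "
from h import *
plan((460,253.8,80,-5.1))"
```

```text
now [553.7 -44.   78.7] t 15.35 w 51.2 F [-0.4 -0.4 -1.3] th -4.98
(460, 253.8, 80, -5.1) xyz [1.4426, -0.5958, -0.0052] dr [-0.0005, 0.0, 0.0003]
```

Call:
{"op": "arm_command", "data": {
  "steps": [
    {"xyz": [0.721,-0.298,0],"dr": [0,0,0]},
    {"xyz": [0.721,-0.298,0],"dr": [0,0,0]},
    {"xyz": [0.721,-0.298,0],"dr": [0,0,0]},
    {"xyz": [0.721,-0.298,0],"dr": [0,0,0]},
    {"xyz": [0.721,-0.298,0],"dr": [0,0,0]}
  ]
}}

```text
t: 15.77
tool_pos: [507.4, 106.9, 79.6]
tool_rot: [0.737, 0.676, -0.0, -0.001]
force: [-0.9, -0.1, -1.6]
width: 51.2
grip_force: 19.8
```

Call:
{"op": "arm_command", "data": {
  "steps": [
    {"xyz": [0.721,-0.298,0],"dr": [0,0,0]},
    {"xyz": [0.721,-0.298,0],"dr": [0,0,0]},
    {"xyz": [0.721,-0.298,0],"dr": [0,0,0]},
    {"xyz": [0.721,-0.298,0],"dr": [0,0,0]},
    {"xyz": [0.721,-0.298,0],"dr": [0,0,0]},
    {"xyz": [0.721,-0.298,0],"dr": [0,0,0]},
    {"xyz": [0.721,-0.298,0],"dr": [0,0,0]}
  ]
}}

```text
t: 16.35
tool_pos: [463.1, 251.6, 79.9]
tool_rot: [0.738, 0.675, -0.001, 0.0]
force: [-0.4, -0.4, -0.8]
width: 51.4
grip_force: 19.8
```

```bash
python3 -c "
from h import *
plan((460,253.8,17.3,-5.1))"
```

```text
now [463.1 251.6  79.9] t 16.35 w 51.4 F [-0.4 -0.4 -0.8] th -5.14
(460, 253.8, 17.3, -5.1) xyz [0.0097, -0.0163, 0.3132] dr [-0.0, 0.0002, -0.0001]
```

Call:
{"op": "arm_command", "data": {
  "steps": [
    {"xyz": [0.01,-0.015,0.12],"dr": [0,0,0]},
    {"xyz": [0.01,-0.015,0.24],"dr": [0,0,0]},
    {"xyz": [0.01,-0.015,0.29],"dr": [0,0,0]},
    {"xyz": [0.01,-0.015,0.312],"dr": [0,0,0]},
    {"xyz": [0.01,-0.015,0.312],"dr": [0,0,0]},
    {"xyz": [0.01,-0.015,0.312],"dr": [0,0,0]},
    {"xyz": [0.01,-0.015,0.312],"dr": [0,0,0]}
  ]
}}

```text
t: 16.93
tool_pos: [460.5, 254.8, 18.7]
tool_rot: [0.738, 0.674, 0.001, 0.0]
force: [-0.4, -0.4, 0.2]
width: 51.3
grip_force: 19.8
```

Call:
{"op": "arm_command", "data": {
  "steps": [
    {"xyz": [0,0,0],"dr": [0,0,0]},
    {"xyz": [0,0,0],"dr": [0,0,0]},
    {"xyz": [0,0,0],"dr": [0,0,0]},
    {"xyz": [0,0,0],"dr": [0,0,0]},
    {"xyz": [0,0,-0.1],"dr": [0,0,0]},
    {"xyz": [0,0,-0.3],"dr": [0,0,0]},
    {"xyz": [0,0,-0.5],"dr": [0,0,0]},
    {"xyz": [0,0,-0.5],"dr": [0,0,0]},
    {"xyz": [0,0,-0.5],"dr": [0,0,0]}
  ],
  "gripper": -0.45
}}

```text
t: 17.68
tool_pos: [461.9, 256.7, 121.7]
tool_rot: [0.738, 0.675, 0.004, 0.001]
force: [0.7, -0.2, -0.4]
width: 64.3
grip_force: 0.0
```

```bash
python3 -c "
from h import *
plan((475,55,120,-10.6),(475,-140,120,-10.6),(463.6,-338.8,120,-10.6))"
```

```text
now [461.9 256.7 121.7] t 17.68 w 64.3 F [ 0.7 -0.2 -0.4] th -5.1
(475, 55, 120, -10.6) xyz [-0.9986, 0.1546, 0.0054] dr [0.001, -0.0007, 0.0153]
(475, -140, 120, -10.6) xyz [-1.9697, 0.2412, 0.0022] dr [0.001, -0.0007, 0.0153]
(463.6, -338.8, 120, -10.6) xyz [-2.9649, 0.2728, -0.0014] dr [0.001, -0.0007, 0.0153]
```

Call:
{"op": "arm_command", "data": {
  "steps": [
    {"xyz": [-1.0,0.13,0],"dr": [0,0,0.0153]},
    {"xyz": [-1.0,0.13,0],"dr": [0,0,0.0153]},
    {"xyz": [-1.0,0.13,0],"dr": [0,0,0.0153]},
    {"xyz": [-1.0,0.13,0],"dr": [0,0,0.0153]},
    {"xyz": [-1.0,0.13,0],"dr": [0,0,0.0153]},
    {"xyz": [-1.0,0.13,0],"dr": [0,0,0.0153]}
  ],
  "gripper": -1
}}

```text
t: 18.18
tool_pos: [466.0, 48.8, 116.4]
tool_rot: [0.771, 0.637, -0.002, -0.0]
force: [0.8, -0.3, 0.2]
width: 87.8
grip_force: 0.0
```

Call:
{"op": "arm_command", "data": {
  "steps": [
    {"xyz": [-0.96,0.16,0],"dr": [0,0,0]},
    {"xyz": [-0.96,0.16,0],"dr": [0,0,0]},
    {"xyz": [-0.96,0.16,0],"dr": [0,0,0]},
    {"xyz": [-0.96,0.16,0],"dr": [0,0,0]},
    {"xyz": [-0.96,0.16,0],"dr": [0,0,0]},
    {"xyz": [-0.96,0.16,0],"dr": [0,0,0]}
  ]
}}

```text
t: 18.68
tool_pos: [463.0, -144.4, 117.0]
tool_rot: [0.771, 0.637, -0.001, -0.0]
force: [-0.2, 0.0, 0.6]
width: 88.2
grip_force: 0.0
```

```bash
python3 -c "
from h import *
plan((463.6,-338.8,60,-10.6))"
```

```text
now [ 463.  -144.4  117. ] t 18.68 w 88.2 F [-0.2  0.   0.6] th -10.85
(463.6, -338.8, 60, -10.6) xyz [-0.9537, 0.1862, 0.286] dr [-0.0002, 0.0002, -0.0007]
```

Call:
{"op": "arm_command", "data": {
  "steps": [
    {"xyz": [-0.95,0.18,0],"dr": [0,0,0]},
    {"xyz": [-0.95,0.18,0],"dr": [0,0,0]},
    {"xyz": [-0.95,0.18,0],"dr": [0,0,0]},
    {"xyz": [-0.95,0.18,0.1],"dr": [0,0,0]},
    {"xyz": [-0.95,0.18,0.25],"dr": [0,0,0]},
    {"xyz": [-0.95,0.18,0.25],"dr": [0,0,0]},
    {"xyz": [-0.95,0.18,0.25],"dr": [0,0,0]},
    {"xyz": [-0.95,0.18,0.25],"dr": [0,0,0]}
  ]
}}

```text
t: 19.35
tool_pos: [463.2, -332.2, 66.5]
tool_rot: [0.77, 0.639, -0.0, -0.002]
force: [-0.5, 0.1, -0.4]
width: 88.0
grip_force: 0.0
```

```bash
python3 -c "
from h import *
plan((464.5,-338.8,13,-10.6))
a=optics.read_camera('side')['img'][140:260,290:450,::-1]
b=optics.read_camera('top')['img'][200:320,130:280,::-1]
r=lambda a:cv2.resize(a,(400,480),interpolation=2)
cv2.imwrite('pics/m7.png',np.hstack([r(a),r(b)]))"
```

```text
now [ 463.2 -332.2   66.5] t 19.35 w 88.0 F [-0.5  0.1 -0.4] th -10.62
(464.5, -338.8, 13, -10.6) xyz [-0.032, 0.0134, 0.2675] dr [-0.0005, -0.0004, -0.0001]
```

View pics/m7.png

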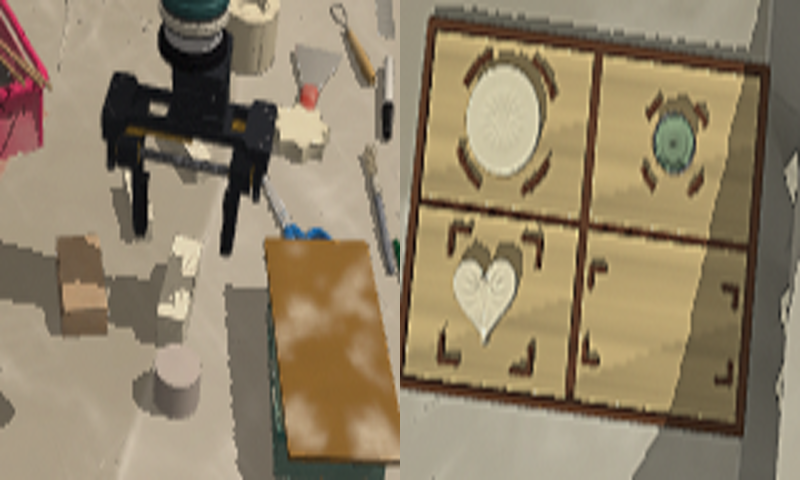

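The heart lies inside the square nest. The bar is between the open fingers, with the book edge to the right (its x is about 358; gripper body edge about 365). Descending.

Call:
{"op": "arm_command", "data": {
  "steps": [
    {"xyz": [-0.032,0.013,0.08],"dr": [0,0,0]},
    {"xyz": [-0.032,0.013,0.16],"dr": [0,0,0]},
    {"xyz": [-0.032,0.013,0.22],"dr": [0,0,0]},
    {"xyz": [-0.032,0.013,0.262],"dr": [0,0,0]},
    {"xyz": [-0.032,0.013,0.262],"dr": [0,0,0]},
    {"xyz": [-0.032,0.013,0.262],"dr": [0,0,0]}
  ]
}}

```text
t: 19.95
tool_pos: [465.3, -340.2, 15.7]
tool_rot: [0.769, 0.639, -0.0, -0.0]
force: [0.8, 0.2, 0.2]
width: 88.4
grip_force: 0.0
```

Call:
{"op": "arm_command", "data": {
  "steps": [
    {"xyz": [0,0,0],"dr": [0,0,0]},
    {"xyz": [0,0,0],"dr": [0,0,0]},
    {"xyz": [0,0,0],"dr": [0,0,0]},
    {"xyz": [0,0,0],"dr": [0,0,0]},
    {"xyz": [0,0,0],"dr": [0,0,0]},
    {"xyz": [0,0,0],"dr": [0,0,0]},
    {"xyz": [0,0,0],"dr": [0,0,0]},
    {"xyz": [0,0,0],"dr": [0,0,0]}
  ],
  "gripper": 1,
  "grip_force": 30
}}

```text
t: 20.62
tool_pos: [465.3, -341.0, 15.7]
tool_rot: [0.77, 0.639, 0.0, -0.0]
force: [-0.8, -0.9, 0.1]
width: 37.0
grip_force: 0.0
```

Call:
{"op": "arm_command", "data": {
  "steps": [
    {"xyz": [0,0,-0.1],"dr": [0,0,0]},
    {"xyz": [0,0,-0.25],"dr": [0,0,0]},
    {"xyz": [0,0,-0.4],"dr": [0,0,0]},
    {"xyz": [0,0,-0.5],"dr": [0,0,0]},
    {"xyz": [0,0,-0.5],"dr": [0,0,0]}
  ]
}}

```text
t: 21.03
tool_pos: [468.2, -343.2, 120.8]
tool_rot: [0.77, 0.639, 0.001, 0.004]
force: [0.2, -0.7, -0.8]
width: 33.5
grip_force: 29.9
```

```bash
python3 -c "
from h import *
plan((475,-140,110,-5.1),(446.5,98.2,110,-5.1))"
```

```text
now [ 468.2 -343.2  120.8] t 21.03 w 33.5 F [ 0.2 -0.7 -0.8] th -10.62
(475, -140, 110, -5.1) xyz [1.0053, -0.1542, 0.0485] dr [0.0012, 0.0007, -0.0153]
(446.5, 98.2, 110, -5.1) xyz [2.1496, -0.5138, 0.0408] dr [0.0012, 0.0007, -0.0153]
```

The fingers were still closing as the lift began, so I'll check the grip.

```bash
python3 -c "
from h import *
plan((475,-140,110,-5.1))
c=optics.read_camera('side');p=w2px(c,sensors.get_obs()['tool_pos']);print(p)
a=c['img'][110:230,300:440,::-1].copy();cv2.circle(a,(int(p[1])-300,int(p[0])-110),1,(0,0,255),-1)
cv2.imwrite('pics/m8.png',cv2.resize(a,None,fx=4,fy=4,interpolation=2))"
```

```text
now [ 468.2 -343.2  120.8] t 21.03 w 33.5 F [ 0.2 -0.7 -0.8] th -10.62
(475, -140, 110, -5.1) xyz [1.0053, -0.1542, 0.0485] dr [0.0012, 0.0007, -0.0153]
(np.float64(182.39425780536578), np.float64(363.5049379275363))
```

View pics/m8.png

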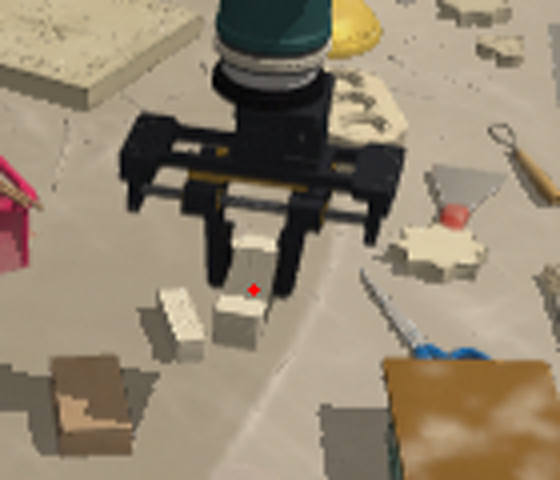

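Call:
{"op": "arm_command", "data": {
  "steps": [
    {"xyz": [0.98,-0.16,0.06],"dr": [0,0,-0.0153]},
    {"xyz": [0.98,-0.16,0.06],"dr": [0,0,-0.0153]},
    {"xyz": [0.98,-0.16,0.06],"dr": [0,0,-0.0153]},
    {"xyz": [0.98,-0.16,0.06],"dr": [0,0,-0.0153]},
    {"xyz": [0.98,-0.16,0.06],"dr": [0,0,-0.0153]},
    {"xyz": [0.98,-0.16,0.06],"dr": [0,0,-0.0153]}
  ]
}}

```text
t: 21.58
tool_pos: [466.6, -136.6, 100.1]
tool_rot: [0.737, 0.676, -0.001, -0.004]
force: [0.1, 0.2, -2.5]
width: 33.5
grip_force: 29.9
```

```bash
python3 -c "
from h import *
plan((446.5,98.2,80,-5.1))"
```

```text
now [ 466.6 -136.6  100.1] t 21.58 w 33.5 F [ 0.1  0.2 -2.5] th -4.89
(446.5, 98.2, 80, -5.1) xyz [1.1608, -0.1997, 0.1062] dr [-0.0011, -0.0006, 0.0006]
```

Call:
{"op": "arm_command", "data": {
  "steps": [
    {"xyz": [0.95,-0.165,0.0],"dr": [0,0,0]},
    {"xyz": [0.95,-0.165,0.0],"dr": [0,0,0]},
    {"xyz": [0.95,-0.165,0.0],"dr": [0,0,0]},
    {"xyz": [0.95,-0.165,0.0],"dr": [0,0,0]},
    {"xyz": [0.95,-0.165,0.0],"dr": [0,0,0]}
  ]
}}

```text
t: 22.0
tool_pos: [451.9, 52.1, 101.6]
tool_rot: [0.738, 0.675, -0.001, -0.001]
force: [0.5, -0.2, -2.2]
width: 33.4
grip_force: 29.9
```

Call:
{"op": "arm_command", "data": {
  "steps": [
    {"xyz": [0.19,-0.035,0.12],"dr": [0,0,0]},
    {"xyz": [0.19,-0.035,0.12],"dr": [0,0,0]},
    {"xyz": [0.19,-0.035,0.12],"dr": [0,0,0]},
    {"xyz": [0.19,-0.035,0.12],"dr": [0,0,0]},
    {"xyz": [0.19,-0.035,0.12],"dr": [0,0,0]}
  ]
}}

```text
t: 22.42
tool_pos: [450.4, 87.2, 79.2]
tool_rot: [0.738, 0.675, -0.001, -0.0]
force: [0.1, -0.3, -1.8]
width: 33.8
grip_force: 29.9
```

```bash
python3 -c "
from h import *
plan((446.5,98.2,27,-5.1))
c=optics.read_camera('side');o=sensors.get_obs()['tool_pos']
e=np.array(o)+[5,55,0]
for dz in (-20,-15,-10,10,15):print(dz,np.round(w2px(c,e+[0,0,dz]),1))
a=c['img'][260:390,300:440,::-1]
cv2.imwrite('pics/m9.png',cv2.resize(a,None,fx=4,fy=4,interpolation=2))"
```

```text
now [450.4  87.2  79.2] t 22.42 w 33.8 F [ 0.1 -0.3 -1.8] th -5.16
(446.5, 98.2, 27, -5.1) xyz [0.0533, -0.0243, 0.2611] dr [-0.0001, 0.0001, -0.0002]
-20 [323.3 368.1]
-15 [321.7 368.3]
-10 [320.1 368.4]
10 [313.6 369.1]
15 [311.9 369.3]
```

View pics/m9.png

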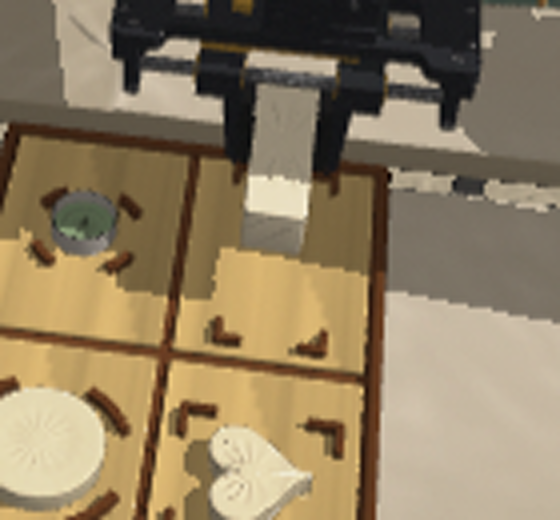

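The bar's near end sits within about 3 mm of the expected rows (313 and 323). The grip is fine. Lowering gently and watching force.

Call:
{"op": "arm_command", "data": {
  "steps": [
    {"xyz": [0.052,-0.022,0.1],"dr": [0,0,0]},
    {"xyz": [0.052,-0.022,0.18],"dr": [0,0,0]},
    {"xyz": [0.052,-0.022,0.235],"dr": [0,0,0]},
    {"xyz": [0.052,-0.022,0.242],"dr": [0,0,0]},
    {"xyz": [0.052,-0.022,0.242],"dr": [0,0,0]},
    {"xyz": [0.052,-0.022,0.242],"dr": [0,0,0]}
  ]
}}

```text
t: 22.97
tool_pos: [447.8, 98.5, 31.9]
tool_rot: [0.738, 0.674, 0.0, 0.0]
force: [0.2, 1.1, -1.2]
width: 33.9
grip_force: 29.9
```

```bash
python3 -c "
from h import *
plan((446.5,98.2,26,-5.1))"
```

```text
now [447.8  98.5  31.9] t 22.97 w 33.9 F [ 0.2  1.1 -1.2] th -5.18
(446.5, 98.2, 26, -5.1) xyz [-0.0019, -0.0062, 0.0294] dr [0.0001, -0.0, -0.0002]
```

Call:
{"op": "arm_command", "data": {
  "steps": [
    {"xyz": [0,-0.006,0.012],"dr": [0,0,0]},
    {"xyz": [0,-0.006,0.016],"dr": [0,0,0]},
    {"xyz": [0,-0.006,0.016],"dr": [0,0,0]}
  ]
}}

```text
t: 23.22
tool_pos: [446.6, 99.0, 28.9]
tool_rot: [0.738, 0.675, 0.001, 0.0]
force: [0.0, -1.5, 1.1]
width: 33.9
grip_force: 29.9
```

Call:
{"op": "arm_command", "data": {
  "steps": [
    {"xyz": [0,0,0.005],"dr": [0,0,0]},
    {"xyz": [0,0,0.008],"dr": [0,0,0]},
    {"xyz": [0,0,0.008],"dr": [0,0,0]}
  ]
}}

```text
t: 23.47
tool_pos: [446.8, 99.0, 28.7]
tool_rot: [0.738, 0.675, 0.0, 0.0]
force: [-4.7, -3.2, 15.3]
width: 33.9
grip_force: 29.9
```

Contact at TCP z 28.7, which matches the 3 mm grip offset. Releasing and retreating.

Call:
{"op": "arm_command", "data": {
  "steps": [
    {"xyz": [0,0,-0.008],"dr": [0,0,0]},
    {"xyz": [0,0,-0.008],"dr": [0,0,0]},
    {"xyz": [0,0,-0.008],"dr": [0,0,0]},
    {"xyz": [0,0,-0.008],"dr": [0,0,0]},
    {"xyz": [0,0,-0.15],"dr": [0,0,0]},
    {"xyz": [0,0,-0.35],"dr": [0,0,0]},
    {"xyz": [0,0,-0.55],"dr": [0,0,0]},
    {"xyz": [0,0,-0.7],"dr": [0,0,0]},
    {"xyz": [0,0,-0.7],"dr": [0,0,0]}
  ],
  "gripper": -0.27
}}

```text
t: 24.22
tool_pos: [450.6, 100.0, 173.6]
tool_rot: [0.738, 0.675, 0.005, 0.003]
force: [1.2, -0.8, 0.3]
width: 55.9
grip_force: 0.0
```

Call:
{"op": "arm_command", "data": {
  "steps": [
    {"xyz": [-1,0,-0.2],"dr": [0,0,0]},
    {"xyz": [-1,0,-0.2],"dr": [0,0,0]},
    {"xyz": [-1,0,-0.2],"dr": [0,0,0]},
    {"xyz": [-1,0,-0.2],"dr": [0,0,0]},
    {"xyz": [-1,0,-0.2],"dr": [0,0,0]},
    {"xyz": [-1,0,-0.2],"dr": [0,0,0]},
    {"xyz": [-1,0,-0.2],"dr": [0,0,0]}
  ]
}}

```text
t: 24.8
tool_pos: [427.7, -101.7, 206.1]
tool_rot: [0.74, 0.673, 0.0, -0.0]
force: [0.7, -0.6, 0.6]
width: 56.4
grip_force: 0.0
```

```bash
python3 -c "
from h import *
c=optics.read_camera('top')
a=c['img'][200:310,125:275,::-1];b=optics.read_camera('side')['img'][290:430,270:410,::-1]
cv2.imwrite('pics/f.png',np.hstack([cv2.resize(a,(400,293),interpolation=2),cv2.resize(b,(293,293),interpolation=2)]))
for q,z in dict(bar_c=30,sanding_c=28,blank_c=30).items():
  for r in nets.boxes_of(c,q)[:3]:print(q,round(r['p'],2),np.round(px2w(c,r['at'],z+10*(q=='bar_c'))))"
```

```text
bar_c 0.84 [ 453. -546.   40.]
bar_c 0.82 [445.  97.  40.]
bar_c 0.71 [ 518. -466.   40.]
sanding_c 0.76 [ 581. -344.   28.]
blank_c 0.54 [ 463. -231.   30.]
```

View pics/f.png

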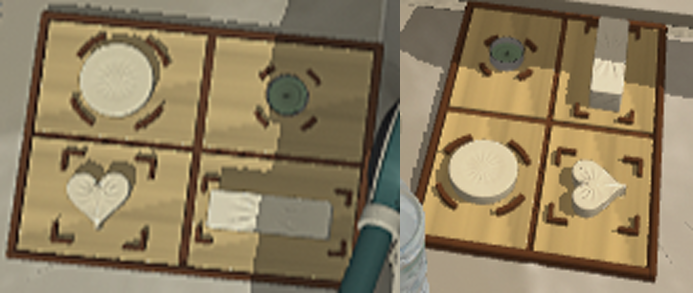

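All four pieces lie flat inside their strips in both views. The sanding block and blank haven't moved beyond detector noise. Handing in.

```bash
python3 -c "
from rig import ticket
print(ticket.sign_off())"
```

```text
the job is handed in; nothing more can be done
None
```

The job is handed in at about 25 s of the 93 s: bar, heart, medallion and tea light each look flat in their own nests, within about 6 mm of centre by camera, with the sanding block and plain blank where they stood. The sign-off returned no verdict.

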